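# Run a sample on the touch mixer

## Task

Of the three sample jars in a row at the front of the worktop, pick up the one with the yellow cap (not the yellow-capped jar far back by the grinder), stand it in the blue sprung cup of the touch mixer and press the cup down with it until the red pointer is in the green zone of the scale, about half of the cup's travel; never push the cup right down to its stop. Keep it pressed like that for three seconds without a break, and finish while you still grip the jar and hold it down in the green zone: do not let go. Leave everything else on the worktop where it is.

Things in the scene. Friction and masses are not known exactly. Their poses are not given: they have to be found in the camera images.
- yellow_jar: sample jar, upright white cylinder 52 mm across and 76 mm tall, with a ribbed yellow screw cap 44 mm across (the sides are straight up to about 50 mm, above which the shoulder and cap begin; the cap does not turn). About 0.1 kg. Origin: centre of its underside; z up. The one to be mixed, in the front row with the two red-capped jars. (Another yellow-capped jar at the back, right of the grinder, is fixed there and not meant.)
- mixer: touch mixer, fixed to the worktop: a round white housing 132 mm across at the foot, 50 mm high, with a blue sprung cup on top in the middle. On its front side (the mixer's own -x, which looks roughly to the robot) stands a narrow scale plate, 22 mm wide and 4 mm thick, 51 mm from the axis, its top 98 mm above the worktop: white zone on top, green in the middle, orange below. Origin: centre of its underside, on the cup's axis; z up.
- cup_floor (a point): centre of the cup's inner floor, on the axis; it moves down with the cup. At rest it is 82 mm above the worktop.
- cup_mouth (a point): centre of the cup's round mouth, 21 mm above its inner floor. The mouth is 64 mm wide inside, narrowing to about 60 mm at the floor, 75 mm wide outside; the jar drops in with 4 mm of play all round.
- mixer_cup (a joint): how far the cup is pressed down: 0 at rest, 0.024 m at its stop. A spring holds it up: about 4 N to start it, 400 N/m more on the way (8.8 N at 0.012; 13.6 N at the stop), less the weight of cup (0.8 N) and jar; the jar's weight alone does not sink it. A red pointer on the cup moves along the scale: from 0 to 0.008 m it is in the white zone, from 0.008 to 0.016 in the green, beyond that in the orange.
- red_jar_a: sample jar, upright white cylinder 52 mm across and 76 mm tall, with a ribbed red screw cap 44 mm across (the sides are straight up to about 50 mm, above which the shoulder and cap begin; the cap does not turn). About 0.1 kg. Origin: centre of its underside; z up. Stands by, to be left where it is.
- red_jar_b: sample jar, upright white cylinder 52 mm across and 76 mm tall, with a ribbed red screw cap 44 mm across (the sides are straight up to about 50 mm, above which the shoulder and cap begin; the cap does not turn). About 0.1 kg. Origin: centre of its underside; z up. Stands by, to be left where it is.
- log_book: green log book lying flat, 107 x 152 x 15 mm; origin under its centre. Stands by, to be left where it is.
- marker: white marker with a black cap lying flat, 136 mm long; origin under its centre. Stands by, to be left where it is.
- timer: white timer with a grey dial, 44 x 64 x 62 mm; origin under its centre. Stands by, to be left where it is.
- tape_roll: roll of tan tape lying flat, 96 mm across, 25 mm high; origin under its centre. Stands by, to be left where it is.
- tongs: steel spring tongs lying on edge, 298 x 127 mm, 37 mm high; origin under its centre. Stands by, to be left where it is.
- sieve: round brass test sieve, 101 mm across, 36 mm high; origin under its centre. Stands by, to be left where it is.
- cleaning_brush: flat brush with a black handle, 178 mm long; origin under its centre. Stands by, to be left where it is.

How it is judged:
By the outcome, as a careful person would: the job done as asked, in the order asked, and still so for the second after the job is handed in, while the arm keeps its last pose, push and grip.
It also fails if it takes over 42 s, if anything falls off the work surface, if the arm or the gripper's body presses on something with over 40 N, if the wrist force passes 120 N, or if a joint passes its speed limit or range.

## Robot

A 6-joint arm with a two-finger parallel gripper is mounted at the origin on a cart in front of the work surface, level with it; the furniture and walls round the work are solid. World frame = base frame: x ahead of the robot, y to its left, z up, the work surface at z = 0. Lengths are in m, angles in rad, forces in N, time in s.
With the tool pointing down it reaches from about 0.3 to 0.775 m from the base axis. Payload 14.6 kg.
Tool frame: the origin (TCP) lies on the centre line of the jaws, within the pads' length; the fingertips stand 19 mm ahead of it and the grasp point (between the pads) is the TCP; y points along the fingers, x is the direction in which the jaws open and shut, and the axes are right-handed (so a half turn about y gives the same grasp; the last joint's range is limited). The gripper opens to 94 mm and grips with 3 to 60 N. Pads are 16 mm wide; open, the fingers measure 119 mm over their backs; the gripper's body (75 mm by 177 mm) begins 78 mm behind the grasp point.
Start: joints at [-1.236, 0.3, 1.521, -0, 1.321, -0.067], TCP at [0.215, -0.506, 0.224] pointing down, gripper open.
Joint ranges: [-3.03, 3.03], [-0.79, 2.21], [0.23, 2.52], [-1.04, 4.18], [0, 3.07], [-2.55, 2.55]. Speed limits (rad/s): [2.22, 2.22, 2.57, 3.14, 3.14, 3.14].

## Interface

Orientations are given as [roll, pitch, yaw] about the fixed x, y, z axes, in that order (R = Rz(yaw) Ry(pitch) Rx(roll)).
In Python, from station import ctrl, optics gives the robot as it stands.
- The arm moves only by the tool jog_arm, never from a script. Its argument "targets" is a list of rows, each a list of 3 entries, a list of its own where there are three numbers: the finger opening in cm, from 0 to 9.4, then the shift along the tool's x, y, z in cm, then the turn about the tool's y in rad. A call has 1 to 10 rows; each row is the pose to reach, as a shift and turn from the pose commanded when the call began, along the tool's axes at that moment; what a row does not reach only later rows make up. A row lasts 1/10 s, in which the tool goes at most 50 mm and 8.59 degrees, less where a joint would pass 70% of its speed; a pose out of reach is approached as far as the arm can. A call with a gripper value outside its range is refused whole. The fingers move at their own pace and stop on an object; "grip_force" is the grip in N (left out, the last holds). Time passes only in rows, so rows that repeat a pose let the fingers close. It gives the time, the measured TCP pose, the force and the opening at its end, in the units of the state.
- ctrl.get_obs(): the state, without advancing time (a new reading comes with each control period).
- optics.camera(name): name is "side" or "top"; returns a dict with "img" (384x512x3 uint8, red, green, blue), "range_z" (384x512 float32, m along the optical axis (not along the pixel's ray), 0 where there is no reading), "camera_matrix" (3x3 intrinsics, pixels), "world_to_cam" (4x4, takes a point from world to camera coordinates). Camera axes: x right, y up, looking along -z (the intrinsics and any distortion apply to the point x, -y, -z); pixel columns grow to the right and rows downward; lengths in m; the calibration is good to about 2 mm. A picture is of the moment at which its call begins.
- ctrl.hand_in(): hands the job in, once; it reports no verdict.
The state is a dict: "time_s": time; "qpos": joint angles; "joint_vel": joint speeds; "tau": joint torques, N m; "ee_pos": TCP position; "eef_rot": TCP orientation; "force": force on the tool from outside, world axes, zero at the start; "moment": the same for the moment, N m; "grip_width": finger opening in m.
Only numpy, scipy, OpenCV 4.12 (cv2) and the standard library are available. Lean on these libraries where they do the work, as an engineer would, in place of code of your own. Each camera call takes 0.05 s, during which the arm holds its last target. There are 200 camera calls.

## Working session

There is one attempt and no reset: what is moved stays moved. The work goes in short steps, Python scripts to look and compute and a tool call to move; the robot and the scene stay as the last step left them, time stands still between calls to the robot, and variables do not carry over. Pictures are saved under pics/ and viewed, about 8 in all and at most 12, crops included, and the job is handed in when it is done.

Besides the shell and the picture viewer there is one more tool, called after "Emit:" by a JSON object that holds its "op" and its "data". jog_arm: Moves the arm, as the interface text tells. Its arguments: {"type":"object","properties":{"targets":{"type":"array","items":{"type":"array"}},"grip_force":{"type":"number"}},"required":["targets"]}

```bash
mkdir -p pics; ls; cat > h.py <<'E'
import numpy as np, cv2
from station import ctrl, optics
def cap(n):
    c=optics.camera(n); return c
def pts(c):
    K=c["camera_matrix"];z=c["range_z"].astype(float);v,u=np.mgrid[:z.shape[0],:z.shape[1]]
    P=np.stack([(u-K[0,2])/K[0,0]*z,-(v-K[1,2])/K[1,1]*z,-z,np.ones_like(z)],-1)
    W=(P@np.linalg.inv(c["world_to_cam"]).T)[...,:3]; W[z==0]=np.nan; return W
def save(c,f): cv2.imwrite("pics/"+f,c["img"][...,::-1])
E
python3 - <<'E'
from h import *
o=ctrl.get_obs();print({k:np.round(v,3) for k,v in o.items()})
for n in("side","top"):
    c=cap(n);save(c,n+"0.png");print(n,c["camera_matrix"],np.linalg.inv(c["world_to_cam"])[:3,3])
    np.savez("/tmp/"+n,**c)
E
```

```text
pics
{'time_s': np.float64(0.0), 'qpos': array([-1.236,  0.3  ,  1.522, -0.   ,  1.321, -0.067]), 'joint_vel': array([-0.   ,  0.   , -0.   ,  0.001,  0.   , -0.   ]), 'tau': array([-0.0000e+00, -5.3181e+01, -3.5274e+01,  7.1000e-02,  2.4000e-02,
       -0.0000e+00]), 'ee_pos': array([ 0.215, -0.506,  0.224]), 'eef_rot': array([-1.571e+00,  1.000e-03, -1.169e+00]), 'force': array([ 0.19 ,  0.462, -0.117]), 'moment': array([ 0.02 ,  0.017, -0.004]), 'grip_width': np.float64(0.094)}
side [[365.75205632   0.         256.92104113]
 [  0.         365.75205632 190.18925956]
 [  0.           0.           1.        ]] [0.63113744 1.31928506 0.88389667]
top [[358.59819452   0.         254.55772872]
 [  0.         358.59819452 194.60478584]
 [  0.           0.           1.        ]] [0.31203486 0.04142173 1.53647298]
```

View pics/side0.png

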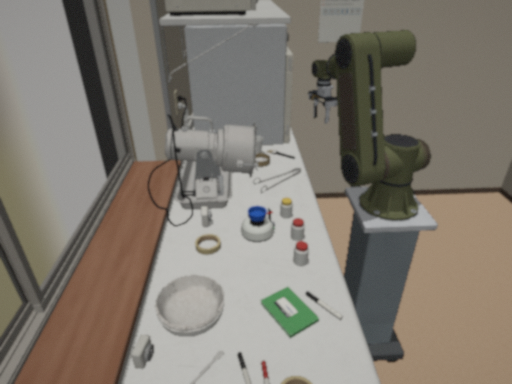

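View pics/top0.png

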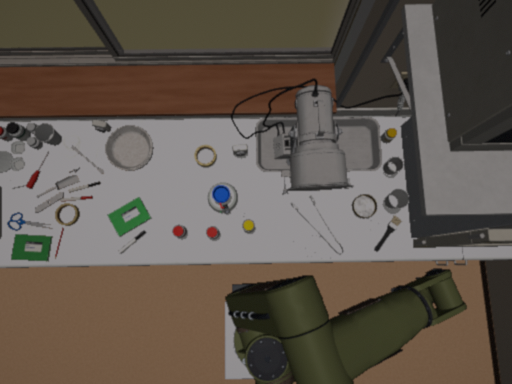

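Side view: yellow cap at (287,203), reds at (298,223) and (302,246), mixer cup at (257,214). Top view: yellow at (249,226), reds at (212,233) and (179,231), mixer at (222,197), with its scale toward the robot.

```bash
cat >> h.py <<'E'
def ray(c,uv,h):
    K=c["camera_matrix"];M=np.linalg.inv(c["world_to_cam"]);d=M[:3,:3]@[(uv[0]-K[0,2])/K[0,0],-(uv[1]-K[1,2])/K[1,1],-1]
    return M[:3,3]+d*(h-M[2,3])/d[2]
def blob(c,lo,hi,near=None,minA=8):
    hsv=cv2.cvtColor(c["img"],cv2.COLOR_RGB2HSV);m=cv2.inRange(hsv,lo,hi)
    n,l,s,ce=cv2.connectedComponentsWithStats(m)
    return [(ce[i],s[i],l==i) for i in range(1,n) if s[i,4]>=minA]
Y=((20,120,90),(34,255,255));R=((0,130,80),(8,255,255));B=((105,130,50),(128,255,255))
E
python3 - <<'E'
from h import *
for n in("side","top"):
    c=dict(np.load(f"/tmp/{n}.npz"));W=pts(c)
    for nm,col,h in(("Y",Y,.074),("R",R,.074),("B",B,.1)):
        for ce,s,m in blob(c,*col):
            p=ray(c,ce,h)
            if 0.2<p[0]<.9 and abs(p[1])<.7:
                w=W[m];t=np.nanmax(w[:,2]);top=w[w[:,2]>t-.012]
                print(n,nm,ce.round(1),s,p.round(3),"depth top",t.round(3),((np.nanmin(top,0)+np.nanmax(top,0))/2).round(3),np.nanmedian(top,0).round(3))
c=dict(np.load("/tmp/top.npz"))
a=cv2.resize(c["img"][165:255,155:275],None,fx=6,fy=6,interpolation=cv2.INTER_CUBIC)
c=dict(np.load("/tmp/side.npz"))
b=cv2.resize(c["img"][185:275,230:320],None,fx=6,fy=6,interpolation=cv2.INTER_CUBIC)
cv2.imwrite("pics/crop0.png",cv2.resize(np.hstack([a,b])[...,::-1],None,fx=.63,fy=.63))
E
```

```text
side Y [286.3 201.1] [283 199   8   5  34] [0.455 0.064 0.074] depth top 0.079 [0.455 0.065 0.076] [0.455 0.068 0.076]
side R [297.8 222.3] [294 219   9   7  43] [0.429 0.213 0.074] depth top 0.081 [0.429 0.215 0.076] [0.43  0.215 0.076]
side R [301.4 245.7] [297 242  10   8  62] [0.437 0.349 0.074] depth top 0.081 [0.438 0.35  0.076] [0.437 0.353 0.076]
side B [256.7 213.8] [249 207  16  15 201] [0.582 0.186 0.1  ] depth top 0.106 [0.582 0.171 0.1  ] [0.579 0.19  0.098]
top Y [391.5 132.4] [387 129  10   8  61] [ 0.843 -0.562  0.074] depth top 0.083 [ 0.842 -0.561  0.077] [ 0.844 -0.563  0.075]
top Y [248.2 224.9] [243 220  11  11  85] [0.454 0.057 0.074] depth top 0.083 [0.454 0.058 0.077] [0.454 0.058 0.076]
top R [177.8 230.7] [173 226  10  10  78] [0.435 0.344 0.074] depth top 0.084 [0.435 0.345 0.078] [0.435 0.342 0.076]
top R [211.6 231.8] [207 227  10  10  79] [0.428 0.206 0.074] depth top 0.085 [0.429 0.206 0.079] [0.427 0.205 0.077]
top B [220.8 193.7] [213 186  17  17 229] [0.58  0.167 0.1  ] depth top 0.108 [0.579 0.166 0.103] [0.575 0.166 0.102]
```

View pics/crop0.png

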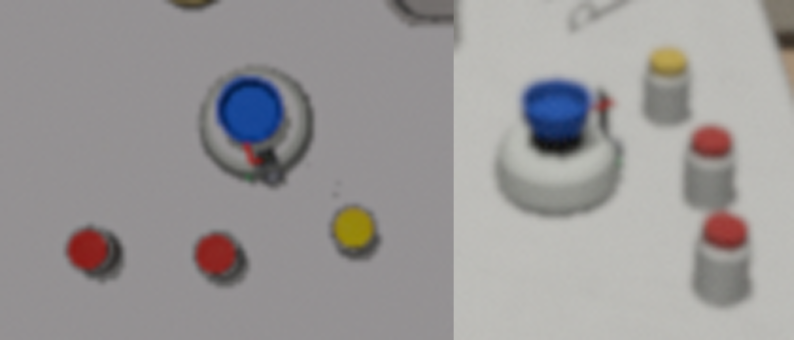

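Crop: scale plate and pointer sit at about (-x, slightly -y) from the cup axis, so the current jaw direction (≈ -y) is already across it. Yellow jar ≈ (0.454, 0.058), cup ≈ (0.580, 0.167), both consistent in depth and heights. No turn is needed.

Emit:
{"op": "jog_arm", "data": {"targets": [[9.4,[-1,0,1],0],[9.4,[-4,0,4],0],[9.4,[-7,0,7],0],[9.4,[-10,0,10],0],[9.4,[-13,1,13.5],0],[9.4,[-16,2,16.5],0],[9.4,[-19,3,19.5],0],[9.4,[-22,4,22.5],0],[9.4,[-25,4,26],0],[9.4,[-28,4,29],0]]}}

```text
time_s: 1.1
ee_pos: [0.3724, -0.1325, 0.1842]
eef_rot: [-1.571, 0.0, -1.169]
force: [1.0, -0.7, 0.3]
grip_width: 0.094
```

Emit:
{"op": "jog_arm", "data": {"targets": [[9.4,[-3,0,3],0],[9.4,[-6,0,6],0],[9.4,[-9,1,9],0],[9.4,[-11.5,2,12],0],[9.4,[-13.5,2.5,14],0],[9.4,[-14.6,3,15.1],0],[9.4,[-14.6,3,15.1],0],[9.4,[-14.6,3,15.1],0],[9.4,[-14.6,3,15.1],0]]}}

```text
time_s: 2.0
ee_pos: [0.454, 0.0578, 0.1547]
eef_rot: [-1.571, -0.0, -1.17]
force: [-0.1, -0.1, -0.5]
grip_width: 0.0938
```

```bash
python3 - <<'E'
from h import *
o=ctrl.get_obs();print({k:np.round(v,4) for k,v in o.items()})
ims=[]
for n in("side","top"):
    c=cap(n);np.savez("/tmp/"+n,**c)
    for ce,s,m in blob(c,*Y):
        p=ray(c,ce,.074)
        if p[0]<.6 and abs(p[1])<.3: print(n,ce,s,p)
    u,v=(270,190) if n=="side" else (235,205)
    ims.append(cv2.resize(c["img"][v-60:v+60,u-60:u+60],None,fx=3.3,fy=3.3,interpolation=cv2.INTER_CUBIC))
cv2.imwrite("pics/a1.png",np.hstack(ims)[...,::-1])
E
```

```text
{'time_s': np.float64(2.0), 'qpos': array([ 4.6600e-02,  1.7010e-01,  1.8544e+00, -1.0000e-04,  1.1168e+00,
        1.2162e+00]), 'joint_vel': array([-0.0058, -0.0005, -0.0033, -0.0007, -0.0018,  0.0014]), 'tau': array([ 6.36800e-01, -4.19650e+01, -3.20111e+01,  4.95000e-02,
       -6.51000e-02,  2.90000e-03]), 'ee_pos': array([0.454 , 0.0578, 0.1547]), 'eef_rot': array([-1.5705e+00, -1.0000e-04, -1.1696e+00]), 'force': array([-0.0563, -0.1419, -0.4701]), 'moment': array([-0.0429, -0.0462, -0.0153]), 'grip_width': np.float64(0.0938)}
side [286.09375 201.0625 ] [283 199   7   5  32] [0.45567802 0.06372052 0.074     ]
```

View pics/a1.png

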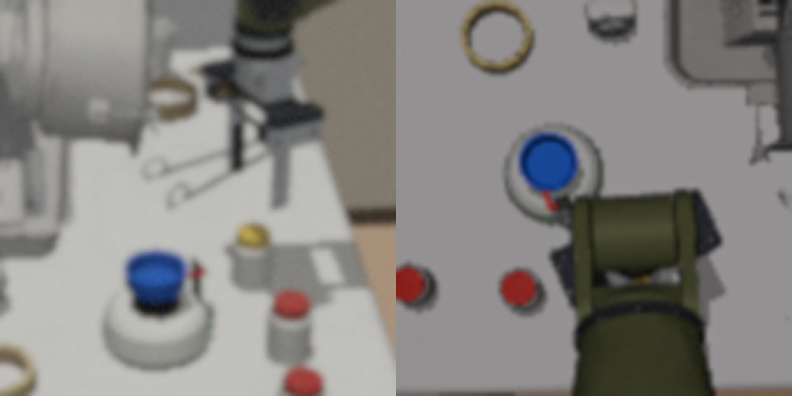

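Both fingers straddle the yellow jar (side crop, jar at (252,255)), with clear space around. Descending and gripping at 45 mm height.

Emit:
{"op": "jog_arm", "data": {"targets": [[9.4,[0,1,0],0],[9.4,[0,3,0],0],[9.4,[0,5,0],0],[9.4,[0,7,0],0],[9.4,[0,8.5,0],0],[9.4,[0,9.5,0],0],[9.4,[0,10.2,0],0],[9.4,[0,10.7,0],0],[9.4,[0,11,0],0],[9.4,[0,11,0],0]]}}

```text
time_s: 3.1
ee_pos: [0.4544, 0.0583, 0.0444]
eef_rot: [-1.571, 0.0, -1.169]
force: [0.9, -0.4, 0.3]
grip_width: 0.0937
```

Emit:
{"op": "jog_arm", "data": {"targets": [[6.5,[0,0,0],0],[6.0,[0,0,0],0],[5.6,[0,0,0],0],[5.2,[0,0,0],0],[4.5,[0,0,0],0],[4.5,[0,0,0],0],[4.5,[0,0,0],0],[4.5,[0,0,0],0],[4.5,[0,0,0],0],[4.5,[0,0,0],0]], "grip_force": 30}}

```text
time_s: 4.1
ee_pos: [0.4544, 0.0583, 0.0445]
eef_rot: [-1.571, -0.0, -1.169]
force: [-0.1, -0.6, 1.6]
grip_width: 0.0506
```

Gripped. Lift and move to above the cup.

Emit:
{"op": "jog_arm", "data": {"targets": [[4.5,[0,-0.5,0],0],[4.5,[0,-2,0],0],[4.5,[0,-4,0],0],[4.5,[0,-6.5,0],0],[4.5,[0,-9,0],0],[4.5,[0,-11,0],0],[4.5,[0,-12.5,0],0],[4.5,[0,-13.5,0],0],[4.5,[0,-14,0],0],[4.5,[0,-14,0],0]]}}

```text
time_s: 5.1
ee_pos: [0.4544, 0.0583, 0.1846]
eef_rot: [-1.571, -0.0, -1.169]
force: [0.3, -0.5, -1.7]
grip_width: 0.0505
```

Emit:
{"op": "jog_arm", "data": {"targets": [[4.5,[-0.2,0,0.6],0],[4.5,[-0.8,0,2.4],0],[4.5,[-1.6,0,5],0],[4.5,[-2.5,0,8],0],[4.5,[-3.5,0,11],0],[4.5,[-4.3,0,13.3],0],[4.5,[-4.9,0,15],0],[4.5,[-5.1,0,15.8],0],[4.5,[-5.1,0,15.8],0],[4.5,[-5.1,0,15.8],0]]}}

```text
time_s: 6.1
ee_pos: [0.5794, 0.1667, 0.184]
eef_rot: [-1.572, 0.0, -1.169]
force: [0.5, -0.1, -0.7]
grip_width: 0.0505
```

```bash
python3 - <<'E'
from h import *
o=ctrl.get_obs();print({k:np.round(v,4) for k,v in o.items() if k in("ee_pos","eef_rot","force","grip_width")})
ims=[]
for n in("side","top"):
    c=cap(n);np.savez("/tmp/"+n+"2",**c)
    for nm,col,h in (("Y",Y,.217),("B",B,.1)):
      for ce,s,m in blob(c,*col):
        p=ray(c,ce,h)
        if p[0]<.75 and abs(p[1])<.3: print(n,nm,ce,s,p.round(4))
    # project jar-bottom expected and cup mouth centre
    u,v=(260,195) if n=="side" else (225,195)
    ims.append(cv2.resize(c["img"][v-50:v+50,u-50:u+50],None,fx=4,fy=4,interpolation=cv2.INTER_CUBIC))
cv2.imwrite("pics/a2.png",np.hstack(ims)[...,::-1])
E
```

```text
{'ee_pos': array([0.5794, 0.1667, 0.184 ]), 'eef_rot': array([-1.5717e+00,  1.0000e-04, -1.1691e+00]), 'force': array([ 0.4724, -0.0996, -0.6916]), 'grip_width': np.float64(0.0505)}
side Y [255.10344828 186.        ] [253 183   5   7  29] [0.5865 0.1782 0.217 ]
side B [256.64321608 213.84924623] [249 207  16  15 199] [0.5823 0.1859 0.1   ]
```

View pics/a2.png

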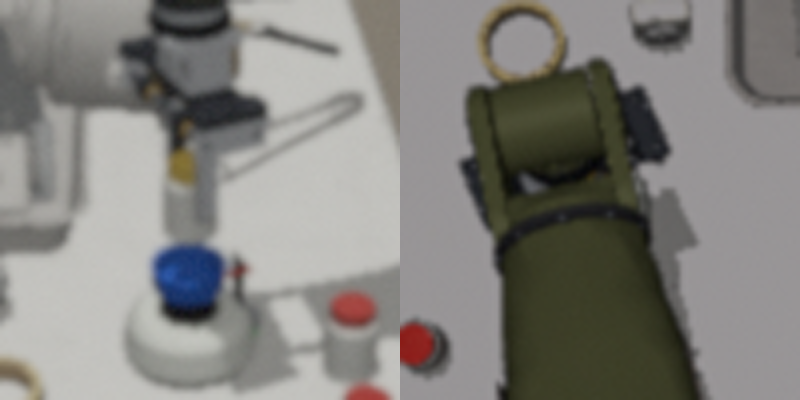

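Side view: jar hangs upright (crop x≈190) directly over the cup (x≈188), and the scale is clear to the right. I'm descending with force checks.

Emit:
{"op": "jog_arm", "data": {"targets": [[4.5,[0,0.5,0],0],[4.5,[0,1.5,0],0],[4.5,[0,2.5,0],0],[4.5,[0,3.2,0],0],[4.5,[0,3.6,0],0],[4.5,[0,3.8,0],0],[4.5,[0,4.0,0],0],[4.5,[0,4.2,0],0],[4.5,[0,4.2,0],0],[4.5,[0,4.2,0],0]]}}

```text
time_s: 7.2
ee_pos: [0.5799, 0.1671, 0.1426]
eef_rot: [-1.571, -0.0, -1.169]
force: [0.2, 0.9, -1.2]
grip_width: 0.0507
```

```bash
python3 - <<'E'
from h import *
o=ctrl.get_obs();print({k:np.round(v,4) for k,v in o.items() if k in("ee_pos","force","moment","grip_width")})
c=cap("side")
for ce,s,m in blob(c,*B): print("B",ce,s)
for ce,s,m in blob(c,*R,minA=2): print("R",ce,s)
cv2.imwrite("pics/a3.png",cv2.resize(c["img"][170:245,220:320],None,fx=7,fy=7,interpolation=cv2.INTER_CUBIC)[...,::-1])
E
```

```text
{'ee_pos': array([0.5799, 0.1671, 0.1426]), 'force': array([ 0.2281,  0.8638, -1.1925]), 'moment': array([-0.0178, -0.0123,  0.0107]), 'grip_width': np.float64(0.0507)}
B [256.22093023 217.55813953] [249 211  16  11  86]
R [297.93877551 221.89795918] [294 219   9   7  49]
R [301.38709677 245.67741935] [297 242  10   8  62]
R [264.23529412 369.35294118] [263 362   4  15  34]
```

View pics/a3.png

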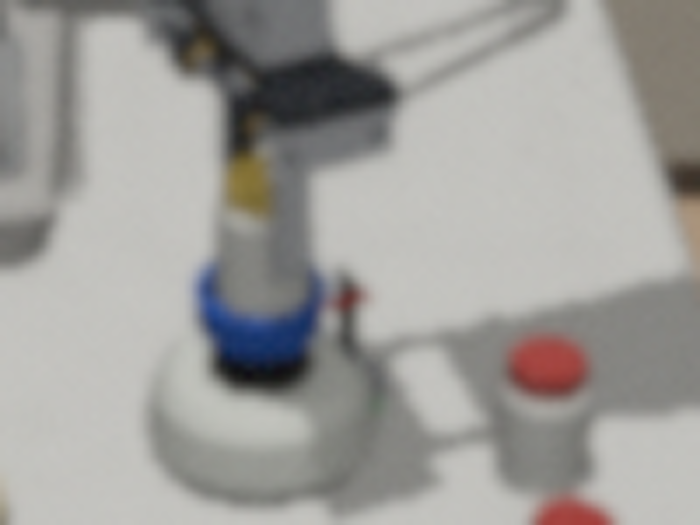

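Jar is inside the mouth (crop (262,300)), the cup at rest. Continuing, just short of the floor first, then in small steps.

Emit:
{"op": "jog_arm", "data": {"targets": [[4.5,[0,0.3,0],0],[4.5,[0,0.6,0],0],[4.5,[0,0.9,0],0],[4.5,[0,1.2,0],0],[4.5,[0,1.4,0],0],[4.5,[0,1.4,0],0],[4.5,[0,1.4,0],0]]}}

```text
time_s: 7.95
ee_pos: [0.5799, 0.1671, 0.1285]
eef_rot: [-1.571, -0.0, -1.169]
force: [0.6, -0.1, -1.1]
grip_width: 0.0506
```

Emit:
{"op": "jog_arm", "data": {"targets": [[4.5,[0,0.1,0],0],[4.5,[0,0.2,0],0],[4.5,[0,0.3,0],0],[4.5,[0,0.4,0],0],[4.5,[0,0.5,0],0],[4.5,[0,0.6,0],0],[4.5,[0,0.6,0],0],[4.5,[0,0.6,0],0]]}}

```text
time_s: 8.75
ee_pos: [0.5799, 0.1671, 0.1226]
eef_rot: [-1.57, -0.0, -1.169]
force: [-0.9, -0.4, 3.8]
grip_width: 0.0509
```

Force rises by 4.9 N at about 4 mm of press, exactly as the spring model predicts. Another 8 mm reaches 12 mm.

Emit:
{"op": "jog_arm", "data": {"targets": [[4.5,[0,0.15,0],0],[4.5,[0,0.3,0],0],[4.5,[0,0.45,0],0],[4.5,[0,0.6,0],0],[4.5,[0,0.7,0],0],[4.5,[0,0.8,0],0],[4.5,[0,0.8,0],0],[4.5,[0,0.8,0],0]]}}

```text
time_s: 9.55
ee_pos: [0.58, 0.1671, 0.1155]
eef_rot: [-1.57, -0.0, -1.169]
force: [-5.1, -0.6, 14.2]
grip_width: 0.0508
```

```bash
python3 - <<'E'
from h import *
o=ctrl.get_obs();print({k:np.round(v,4) for k,v in o.items() if k in("time_s","ee_pos","force","moment","grip_width")})
c=cap("side")
for ce,s,m in blob(c,*B): print("B",ce,s)
cv2.imwrite("pics/a4.png",cv2.resize(c["img"][170:245,220:320],None,fx=7,fy=7,interpolation=cv2.INTER_CUBIC)[...,::-1])
E
```

```text
{'time_s': np.float64(9.55), 'ee_pos': array([0.58  , 0.1671, 0.1155]), 'force': array([-5.1483, -0.5927, 14.2196]), 'moment': array([-0.1397,  1.0888, -0.0509]), 'grip_width': np.float64(0.0508)}
B [256.97183099 220.29577465] [250 216  15   8  71]
```

View pics/a4.png

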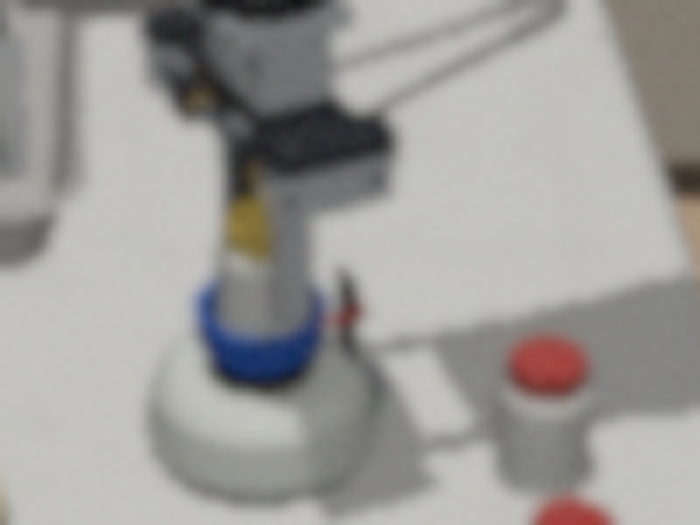

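The pointer has dropped about 2.6 px (≈11.5 mm), so it's in the green. But the force, at 14 N with −5 N sideways, exceeds the spring's ≈7 N. I'll check whether that's transient.

Emit:
{"op": "jog_arm", "data": {"targets": [[4.5,[0,-0.05,0],0],[4.5,[0,-0.05,0],0],[4.5,[0,-0.05,0],0]]}}

```text
time_s: 9.9
ee_pos: [0.58, 0.1671, 0.1155]
eef_rot: [-1.57, -0.0, -1.169]
force: [-2.7, -0.5, 11.2]
grip_width: 0.0508
```

```bash
python3 - <<'E'
from h import *
for i in range(4):
    o=ctrl.get_obs();print({k:np.round(v,4) for k,v in o.items() if k in("time_s","ee_pos","force","moment","tau","joint_vel")})
    c=cap("side")
W=pts(c)
# nearest-to-camera surfaces near the gripper, low region of forearm
c2=cap("top");cv2.imwrite("pics/a5.png",np.hstack([cv2.resize(c["img"][100:260,180:400],None,fx=2.5,fy=2.5,interpolation=cv2.INTER_CUBIC)])[...,::-1])
E
```

```text
{'time_s': np.float64(9.9), 'joint_vel': array([-0.    ,  0.0019, -0.0009, -0.0001, -0.0005, -0.0011]), 'tau': array([-2.20300e-01, -5.72376e+01, -3.03944e+01, -2.51000e-02,
       -9.57400e-01,  4.10000e-03]), 'ee_pos': array([0.58  , 0.1671, 0.1155]), 'force': array([-2.6775, -0.4816, 11.1592]), 'moment': array([-0.0869,  0.696 , -0.0304])}
{'time_s': np.float64(9.95), 'joint_vel': array([-0.0012, -0.0003, -0.0009, -0.0009, -0.0012,  0.001 ]), 'tau': array([-2.21500e-01, -5.72346e+01, -3.03960e+01, -2.56000e-02,
       -9.57000e-01,  4.10000e-03]), 'ee_pos': array([0.58  , 0.1671, 0.1155]), 'force': array([-2.9374e+00,  9.1000e-03,  9.8633e+00]), 'moment': array([-0.0886,  0.6647,  0.0125])}
{'time_s': np.float64(10.0), 'joint_vel': array([ 0.0002,  0.0005,  0.0006, -0.0001, -0.0006, -0.0006]), 'tau': array([-2.22300e-01, -5.72309e+01, -3.03959e+01, -2.58000e-02,
       -9.57700e-01,  4.20000e-03]), 'ee_pos': array([0.58  , 0.1671, 0.1155]), 'force': array([-2.8652, -0.7154,  9.492 ]), 'moment': array([-0.091 ,  0.6158, -0.0429])}
{'time_s': np.float64(10.05), 'joint_vel': array([-0.0014,  0.0009, -0.0003,  0.0005, -0.0015, -0.0002]), 'tau': array([-2.22700e-01, -5.72322e+01, -3.03962e+01, -2.60000e-02,
       -9.57500e-01,  4.10000e-03]), 'ee_pos': array([0.58  , 0.1671, 0.1155]), 'force': array([-2.8201, -0.4919, 10.5377]), 'moment': array([-0.1191,  0.6642,  0.0156])}
```

View pics/a5.png

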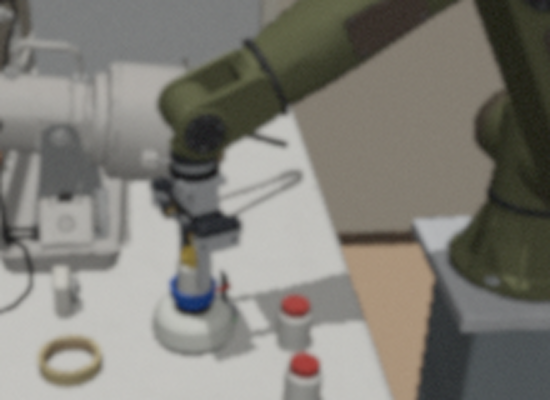

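The arm stands still at z=0.1155 while the force changes, so something hard carries about 5 N beyond the spring. The forearm and gripper body look clear of everything in this picture. Backing off to ~10 mm travel should show whether only the spring remains.

Emit:
{"op": "jog_arm", "data": {"targets": [[4.5,[0,-0.1,0],0],[4.5,[0,-0.15,0],0],[4.5,[0,-0.15,0],0],[4.5,[0,-0.15,0],0]]}}

```text
time_s: 10.55
ee_pos: [0.5799, 0.1671, 0.1166]
eef_rot: [-1.57, -0.0, -1.169]
force: [-1.4, 0.3, 5.5]
grip_width: 0.0504
```

```bash
python3 - <<'E'
from h import *
F=[];M=[]
for i in range(6):
    c=cap("side");o=ctrl.get_obs();F.append(o["force"]);M.append(o["moment"])
print(o["time_s"],o["ee_pos"],o["eef_rot"],np.mean(F,0).round(2),np.mean(M,0).round(3),o["tau"].round(3),o["qpos"].round(3),o["grip_width"])
np.savez("/tmp/side3",**c)
W=pts(c);t=cap("top");Wt=pts(t);np.savez("/tmp/top3",**t)
z=np.load("/tmp/top.npz");z0=dict(z)
# plate position from earlier top image
print("plate",ray(z0,(225.9,208.7),.098).round(3))
# lowest gripper points seen from the side camera within 15 cm of the axis, by height band
for lo in np.arange(.08,.26,.01):
    m=(np.hypot(W[...,0]-.58,W[...,1]-.167)<.16)&(W[...,2]>lo)&(W[...,2]<lo+.01)
    if m.sum(): print(lo.round(2),m.sum(),np.nanmin(W[m],0)[:2].round(3),np.nanmax(W[m],0)[:2].round(3))
E
```

```text
10.85 [0.57994501 0.16711352 0.11660283] [-1.57042257e+00 -6.39482074e-05 -1.16893547e+00] [-1.46 -0.14  5.76] [-0.041  0.274 -0.01 ] [-1.7100e-01 -5.9302e+01 -3.1002e+01 -2.5000e-02 -4.4700e-01  2.0000e-03] [0.22  0.521 1.473 0.    1.148 1.389] 0.05026023330370749
plate [0.519 0.146 0.098]
0.08 65 [0.527 0.143] [0.618 0.205]
0.09 68 [0.53  0.141] [0.618 0.21 ]
0.1 25 [0.534 0.164] [0.607 0.205]
0.11 35 [0.559 0.173] [0.607 0.208]
0.12 30 [0.559 0.166] [0.606 0.207]
0.13 37 [0.559 0.139] [0.603 0.208]
0.14 58 [0.559 0.136] [0.602 0.21 ]
0.15 28 [0.559 0.141] [0.601 0.208]
0.16 8 [0.56  0.142] [0.601 0.209]
0.17 2 [0.601 0.141] [0.601 0.143]
0.18 4 [0.586 0.141] [0.601 0.146]
0.19 30 [0.518 0.108] [0.641 0.255]
0.2 81 [0.519 0.103] [0.641 0.257]
0.21 101 [0.519 0.102] [0.644 0.257]
0.22 70 [0.516 0.101] [0.644 0.261]
0.23 228 [0.516 0.091] [0.644 0.262]
0.24 54 [0.533 0.135] [0.618 0.239]
0.25 44 [0.548 0.163] [0.607 0.214]
```

The force is now 5.8 N, as the spring alone gives at roughly 9–10 mm. I'll check the travel independently by the pointer's shift in the image.

```bash
python3 - <<'E'
from h import *
def red(c):
    i=c["img"].astype(float)[200:232,262:285];w=np.clip(i[...,0]-np.maximum(i[...,1],i[...,2])-15,0,None)
    v,u=np.mgrid[200:232,262:285];return (w*u).sum()/w.sum(),(w*v).sum()/w.sum(),w.sum()
def proj(c,p):
    q=c["world_to_cam"]@np.r_[p,1];K=c["camera_matrix"];return K[0,0]*q[0]/-q[2]+K[0,2],K[1,1]*-q[1]/-q[2]+K[1,2]
a=dict(np.load("/tmp/side.npz"));b=dict(np.load("/tmp/side3.npz"))
ra,rb=red(a),red(b);print(ra,rb)
p=ray(a,ra[:2],.095);print(p)
for d in(.008,.010,.012,.016):print(d,np.array(proj(a,p-[0,0,d]))-ra[:2])
print("meas",np.array(rb[:2])-ra[:2])
i=np.hstack([cv2.resize(x["img"][195:230,245:285],None,fx=10,fy=10,interpolation=cv2.INTER_CUBIC) for x in(a,b)])
cv2.imwrite("pics/a6.png",i[...,::-1])
E
```

```text
(np.float64(270.6456692913386), np.float64(211.29658792650918), np.float64(381.0)) (np.float64(269.2348484848485), np.float64(214.53030303030303), np.float64(132.0))
[0.52765891 0.16478663 0.095     ]
0.008 [-0.02419242  1.7268531 ]
0.01 [-0.03021837  2.15698523]
0.012 [-0.0362355   2.58648768]
0.016 [-0.04824338  3.44360905]
meas [-1.41082081  3.2337151 ]
```

View pics/a6.png

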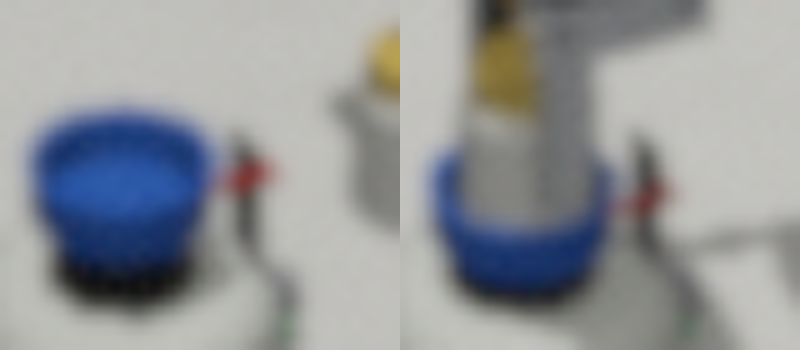

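Pointer shift is about 2.2 px, which corresponds to roughly 10 mm: green zone, in line with height (10 mm) and force (≈9–10 mm). The automatic centroid (3.2 px) is skewed by the gripper's shadow. Holding.

Emit:
{"op": "jog_arm", "data": {"targets": [[4.5,[0,0,0],0],[4.5,[0,0,0],0],[4.5,[0,0,0],0],[4.5,[0,0,0],0],[4.5,[0,0,0],0],[4.5,[0,0,0],0],[4.5,[0,0,0],0],[4.5,[0,0,0],0],[4.5,[0,0,0],0],[4.5,[0,0,0],0]]}}

```text
time_s: 11.9
ee_pos: [0.5799, 0.1671, 0.1166]
eef_rot: [-1.57, -0.0, -1.169]
force: [-1.3, -1.0, 6.1]
grip_width: 0.0505
```

Emit:
{"op": "jog_arm", "data": {"targets": [[4.5,[0,0,0],0],[4.5,[0,0,0],0],[4.5,[0,0,0],0],[4.5,[0,0,0],0],[4.5,[0,0,0],0],[4.5,[0,0,0],0],[4.5,[0,0,0],0],[4.5,[0,0,0],0],[4.5,[0,0,0],0],[4.5,[0,0,0],0]]}}

```text
time_s: 12.9
ee_pos: [0.5799, 0.1671, 0.1166]
eef_rot: [-1.57, -0.0, -1.169]
force: [-1.7, -0.2, 6.9]
grip_width: 0.0501
```

Emit:
{"op": "jog_arm", "data": {"targets": [[4.5,[0,0,0],0],[4.5,[0,0,0],0],[4.5,[0,0,0],0],[4.5,[0,0,0],0],[4.5,[0,0,0],0],[4.5,[0,0,0],0],[4.5,[0,0,0],0],[4.5,[0,0,0],0],[4.5,[0,0,0],0],[4.5,[0,0,0],0]]}}

```text
time_s: 13.9
ee_pos: [0.5799, 0.1671, 0.1166]
eef_rot: [-1.57, -0.0, -1.169]
force: [-0.8, 0.2, 5.5]
grip_width: 0.0504
```

Emit:
{"op": "jog_arm", "data": {"targets": [[4.5,[0,0,0],0],[4.5,[0,0,0],0],[4.5,[0,0,0],0],[4.5,[0,0,0],0],[4.5,[0,0,0],0],[4.5,[0,0,0],0],[4.5,[0,0,0],0],[4.5,[0,0,0],0],[4.5,[0,0,0],0],[4.5,[0,0,0],0]]}}

```text
time_s: 14.9
ee_pos: [0.5799, 0.1671, 0.1166]
eef_rot: [-1.57, -0.0, -1.169]
force: [-2.0, 0.2, 5.4]
grip_width: 0.0503
```

```bash
python3 - <<'E'
from h import *
for n in ("side","top"):
    c=cap(n);a=dict(np.load(f"/tmp/{n}.npz"))
    for ce,s,m in blob(c,*R):print(n,"R",ce.round(1))
    for ce,s,m in blob(c,*B):print(n,"B",ce.round(1),s)
F=[]
for i in range(5): cap("side");F.append(ctrl.get_obs()["force"])
o=ctrl.get_obs();print(o["time_s"],o["ee_pos"],np.mean(F,0),o["grip_width"])
E
```

```text
side R [297.9 221.9]
side R [301.4 245.7]
side R [264.2 369.4]
side B [256.5 219.9] [249 213  16  11  75]
top R [  0.3 129.3]
top R [ 32.1 179.3]
top R [ 85.3 197.3]
top R [177.8 230.7]
top B [ 21.  221.5] [ 18 219   7   6  22]
15.25 [0.57993482 0.16710241 0.1165816 ] [-1.43022819 -0.18129473  6.06588672] 0.050735198040796986
```

Force and height stayed steady for over 4 s, and the red jars have not moved. Handing in.

```bash
python3 -c "
from station import ctrl
print(ctrl.hand_in())"
```

```text
the job is handed in; nothing more can be done
None
```

I gripped the front-row yellow-capped jar, stood it in the mixer's cup and pressed the cup about 10 mm down. It held there steadily for over 4 s, and I handed the job in at about 15 s with the jar still gripped and pressed down.

**Last checks:**
- **Travel:** the tool height gives about 10 mm. The pressing force of about 6 N, read against the spring figures, gives about 9–10 mm. The pointer's shift in the enlarged side picture gives about 10 mm. All are within the 8–16 mm green zone.
- **Pointer colour:** I could not see the scale's colours clearly enough to read the zone directly. An automatic measurement of the pointer gave about 15 mm. I set it aside because the gripper's shadow fell on the pointer, but that figure too would be in the green.
- **Other items:** both red jars were at the same pixels in the side view before and after. I did not re-measure the rest of the worktop.

**Unexplained:** at about 11 mm the arm met something hard, and the force rose to 14 N with 5 N sideways, more than the spring accounts for. I did not find the cause. I backed off 1 mm, where the vertical force again matched the spring alone, with about 1.4 N sideways remaining. That is why I held at 10 mm rather than 12 mm.

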